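# Draw a bar from its storage tube onto the cutting rests

### The arm

A 6-joint arm with a two-finger parallel gripper is mounted at the origin on the work surface; the furniture and walls round the work are solid. World frame = base frame: x ahead of the robot, y to its left, z up, the work surface at z = 0. Lengths are in m, angles in rad, forces in N, time in s.
With the tool pointing down it reaches from about 0.425 to 0.95 m from the base axis. Payload 3.5 kg.
Tool frame: the origin (TCP) lies midway between the tips of the shut fingers; the grasp point (between the pads) lies 19 mm behind it; z points along the fingers, y is the line along which they close (so a half turn about z gives the same grasp; the last joint's range is limited). The gripper opens to 85 mm and grips with 20 to 120 N. Pads are 22 mm wide; open, the fingers measure 114 mm over their backs; the gripper's body (76 mm by 85 mm) begins 54 mm behind the grasp point. The pads swing forward as they close: fully open they stand 13 mm farther back than shut.
Start: joints at [1.188, 0.286, 1.577, -0, 1.279, -0.15], TCP at [0.156, 0.657, 0.231] pointing down, gripper open.
Joint ranges: [-2.77, 2.77], [-0.9, 2.22], [0.21, 2.48], [-1.53, 4.67], [0.24, 2.81], [-2.84, 2.84]. Speed limits (rad/s): [2.79, 2.79, 3.14, 3.14, 3.14, 3.14].

### API

Orientations are given as a 3x3 rotation matrix whose columns are the frame's x, y, z axes.
In Python, from plant import robot gives the robot as it stands.
- The arm moves only by the shell command python3 -m pendant 'ROWS' [OPENING] [FORCE]. ROWS is JSON, a list of rows, each an object of numbers: "tx", "ty", "tz": the shift along the world's x, y, z as a fraction of full scale; "rx", "ry", "rz": the turn, a rotation vector about the world's x, y, z as a fraction of full scale. In form: [{"tx": .., "ty": .., "tz": .., "rx": .., "ry": .., "rz": ..}, ...]. A call has 1 to 12 rows; each row is the pose to reach, as a shift and turn from the pose commanded when the call began, turning the shorter way round; what a row does not reach only later rows make up. Full scale, the value 1, is 0.25 m for a shift and 180 degrees for a turn. A row lasts 1/8 s, in which the tool goes at most 62.5 mm and 10.7 degrees, less where a joint would pass 70% of its speed; a pose out of reach is approached as far as the arm can. A call with a number of a shift or a turn outside -1 to 1 is refused whole. A call with a gripper value outside its range is refused whole. OPENING is the opening, from -1 (shut) to 1 (fully open), set as the call begins (- or left out, the last holds). The fingers move at their own pace and stop on an object; FORCE is the grip in N (left out, the last holds). Time passes only in rows, so rows that repeat a pose let the fingers close. It gives the time, the measured TCP pose, the force, the opening and the grip force at its end, in the units of the state.
- robot.read_state(): the state, without advancing time (a new reading comes with each control period).
- robot.grab_frame(name): name is "scene" or "top" or "wrist"; returns a dict with "image" (384x512x3 uint8, blue, green, red), "range_z" (384x512 float32, m along the optical axis (not along the pixel's ray), 0 where there is no reading), "fx", "fy", "cx", "cy" (pixels), "R" (3x3) and "t" (3): a world point X has camera coordinates R X + t. Camera axes: x right, y down, z forward; pixel columns grow to the right and rows downward; lengths in m; the calibration is good to about 2 mm. A picture is of the moment at which its call begins.
- robot.close_job(): hands the job in; it is judged then, once.
The state is a dict: "t": time; "qpos": joint angles; "joint_velocities": joint speeds; "tau": joint torques, N m; "ee_pos": TCP position; "orientation": TCP orientation; "wrist_force": force on the tool from outside, world axes, zero at the start; "torque": the same for the moment, N m; "finger_gap": finger opening in m; "grasp_force": force on a finger pad.
Only numpy, scipy, OpenCV 4.12 (cv2) and the standard library are available. Lean on these libraries where they do the work, as an engineer would, in place of code of your own. Each camera call takes 0.05 s, during which the arm holds its last target. There are 200 camera calls.

### The job

Draw the round aluminium bar out of the blue storage tube and along the two roller rests, until it is right out of the tube and its front end touches the stop plate; the hand cannot pass a rest, so regrip the bar as you go. Then swing the keeper with the red tab fully down over the bar and let go. Neither lift the bar away from the rig nor let it fall off, and leave the four loose things nearby (sanding block, masking tape, glass jar, tape measure) where they are.

Things in the scene. Friction and masses are not known exactly. Their poses are not given: they have to be found in the camera images.
- feed_rig: Fixed rig: plywood base 84 x 405 x 12 mm with, in line along its own y axis (x = 0), a blue tube, two roller rests, a keeper and a stop plate. Origin: centre of the base's underside. The bar is drawn towards the rig's -y. From tube mouth to first rest only a rail 12 mm wide, top 50.5 mm up, runs under the bar: grip there from above, closing along the rig's x. A gripping hand cannot pass a rest.
- tube_mouth (a point): Bar-axis point at the mouth of the blue tube (rig y = +35 mm), 63 mm above the bench; axes as the rig's. Tube 150 mm long, 33 mm outside, 24 mm bore, far end closed; it lies on two saddles 46 mm wide with straps up to 84 mm above the bench, the nearer saddle 16 mm behind the mouth.
- rest_1 (a point): First roller rest, 100 mm from the tube mouth (rig y = -65 mm): bar axis there, 61 mm above the bench. A level roller (20 mm diameter, its top at 51 mm, so 2 mm lower than the bar's underside in the tube) between two upright pins 10 mm thick, 27 mm apart inside, tops at 74 mm; 50 mm wide and 22 mm long overall.
- rest_2 (a point): Second roller rest, the same, 180 mm from the tube mouth (rig y = -145 mm): bar axis there.
- stop_face (a point): Point on the stop plate that the bar's front end must touch, at bar-axis height 61 mm, 235 mm from the tube mouth (rig y = -200 mm). Plate 50 mm wide, 6 mm thick, its top 84 mm above the bench; axes as those of the rig.
- bar: Loose plain aluminium bar, 20 mm diameter, 180 mm long, both ends chamfered 4 mm, about 0.15 kg. Origin at its middle on its axis; its y axis runs along it, with -y the front end that sticks 40 to 60 mm out of the tube at the start. It slides easily in the tube and on the rollers. On the rests its axis is 61 mm above the bench.
- bar_front (a point): Centre of the bar's front end face (90 mm from the middle; the other end is 180 mm behind it).
- keeper (a joint): Angle of the keeper, a steel arm 14 mm wide, 8 mm thick, 205 mm from the tube mouth, on an axis parallel to the bar. 0 = fully down: level over the bar, pointing to the rig's +x, its top 81 mm above the bench, 1.5 mm clear of the bar. Grows as it opens; starts standing up, leaning slightly back (1.55 to 1.8). It stays where it is left and needs under 2 N at the tab.
- keeper_hinge (a point): Hinge axis of the keeper, 34 mm to the rig's -x side of the bar line, 76.5 mm above the bench.
- keeper_tab (a point): Middle of the red tab (26 x 20 x 12 mm) at the free end of the keeper, 71 mm from its hinge axis.
- sanding_block: Bystander: brown sanding block, 63 x 116 x 31 mm; origin at the centre of its underside.
- masking_tape: Bystander: beige roll of masking tape lying flat, 95 mm across, 24 mm high; origin at the centre of its underside.
- jar_nails: Bystander: glass jar with a yellow lid, 65 mm across, 87 mm high; origin at the centre of its underside.
- tape_measure: Bystander: yellow tape measure, 38 x 85 x 60 mm; origin at the centre of its underside.

How it is judged:
On the way, in this order (a step that is already met when the one before it is completed fails the run):
1. the bar is right out of the tube and in line on the rests (y of bar_front in the frame of tube_mouth below -0.183 m and x of bar_front in the frame of stop_face between -0.012 and 0.012 m), for 0.02 s.
2. the bar's front end is at the stop plate (distance between bar_front and stop_face below 0.008 m), for 0.2 s.
3. the keeper is fully down (value of joint keeper below 0.08 rad), for 0.2 s.
At the end, for the whole second after the job is handed in: The bar lies still on both rests, out of the tube, in line with the rig (within 0.06 rad), its front end within 5 mm of the stop plate (within 8 mm of the marked point in all), and the keeper is down over it (within 0.08 rad of level); nothing is held (y of bar_front in the frame of stop_face below 0.005 m and distance between bar_front and stop_face below 0.008 m and angle between the y axis of bar and the y axis of feed_rig, either way round below 0.06 rad and y of bar_front in the frame of tube_mouth below -0.2 m and value of joint keeper below 0.08 rad and linear speed of bar below 0.02 m/s); the robot touches nothing.
It fails at once if the bar falls off the rests (height (world z) of bar below 0.045 m).
It fails at once if the bar is lifted away from the rig (its middle more than 40 mm above its place on the rests) (height (world z) of bar above 0.101 m).
It fails at once if a bystander is pushed more than 30 mm (distance of any of sanding_block, masking_tape, jar_nails, tape_measure from where it was at the start of the episode above 0.03 m).
It also fails if it takes over 61 s, if anything falls off the work surface, if the arm or the gripper's body presses on something with over 40 N, if the wrist force passes 120 N, or if a joint passes its speed limit or range.

## Working session

There is one attempt and no reset: what is moved stays moved. The work goes in short steps, Python scripts to look and compute and a shell command to move; the robot and the scene stay as the last step left them, time stands still between calls to the robot, and variables do not carry over. Pictures are saved under pics/ and viewed, at most 10 in all, crops included, and the job is handed in when it is done.

```bash
mkdir -p pics
cat > h.py <<'E'
import numpy as np,cv2
from plant import robot
def cam(n,save=None):
    f=robot.grab_frame(n)
    if save: cv2.imwrite('pics/'+save,f['image'])
    return f
def pts(f):
    z=f['range_z'];v,u=np.mgrid[:z.shape[0],:z.shape[1]]
    c=np.stack([(u-f['cx'])/f['fx']*z,(v-f['cy'])/f['fy']*z,z],-1)
    return (c-np.array(f['t']))@np.array(f['R'])
def proj(f,X):
    c=np.array(f['R'])@X+np.array(f['t']);return c[0]/c[2]*f['fx']+f['cx'],c[1]/c[2]*f['fy']+f['cy']
E
python3 - <<'E'
from h import *
a=cam('scene');b=cam('top')
cv2.imwrite('pics/a.png',np.hstack([cv2.resize(x['image'],(400,300)) for x in(a,b)]))
cv2.imwrite('pics/top.png',b['image'])
for f in (a,b):
    P=pts(f);h=cv2.cvtColor(f['image'],cv2.COLOR_BGR2HSV)
    for n,lo,hi in(('blue',(100,100,40),(130,255,255)),('red',(0,150,60),(6,255,255))):
        m=(cv2.inRange(h,lo,hi)>0)&(f['range_z']>0);print(n,m.sum(),np.median(P[m],0),P[m].min(0),P[m].max(0))
    print(f['R'],f['t'])
print(robot.read_state())
E
```

```text
blue 1552 [ 1.02907317 -0.02098541  0.07258732] [ 0.26685845 -0.33957949  0.00346258] [1.078542   0.13933487 0.12189219]
red 2751 [ 0.57409871 -0.36387588  0.04761114] [ 0.32112732 -0.45695133 -0.00170111] [0.9161468  0.37618087 0.15909035]
[[ 0.90702481 -0.42038517 -0.02413083]
 [-0.23077092 -0.44834254 -0.86355877]
 [ 0.35220842  0.78883792 -0.50367048]] [-0.43202779  0.22770886  0.65789051]
blue 2870 [ 0.31814227 -0.35640239  0.0343628 ] [ 0.14499174 -0.48286155 -0.00561815] [1.07621663 0.29273211 0.1225218 ]
red 4254 [ 0.80892031 -0.32392062  0.05809812] [ 0.09164354 -1.21628476 -0.86331158] [1.75780728 0.74684955 0.16130863]
[[ 4.20755409e-03 -9.99721856e-01 -2.32057770e-02]
 [-9.81893075e-01  2.64710211e-04 -1.89435794e-01]
 [ 1.89389247e-01  2.35826531e-02 -9.81618853e-01]] [0.07272413 0.51509285 1.12420229]
{'t': 0.1, 'qpos': array([ 1.18800612e+00,  2.87111204e-01,  1.57801425e+00, -2.08907221e-05,
        1.27860497e+00, -1.50003098e-01]), 'joint_velocities': array([ 0.00126014, -0.00225257, -0.00345911, -0.00053539,  0.00197072,
        0.00228083]), 'tau': array([ 4.71110652e-04, -4.07299483e+01, -2.93697542e+01, -1.13403255e-04,
        3.38366168e-03,  9.08207056e-07]), 'ee_pos': array([0.1554719 , 0.65624662, 0.2300716 ]), 'orientation': array([[-9.73028492e-01,  2.30683649e-01, -7.79920707e-04],
       [ 2.30684773e-01,  9.73026502e-01, -1.99052147e-03],
       [ 2.99702761e-04, -2.11674993e-03, -9.99997715e-01]]), 'wrist_force': array([0.86693171, 0.45275074, 0.47291378]), 'torque': array([ 0.00686478,  0.02803457, -0.01687281]), 'grasp_force': 0.0, 'finger_gap': 0.08542841548110298}
```

View pics/top.png

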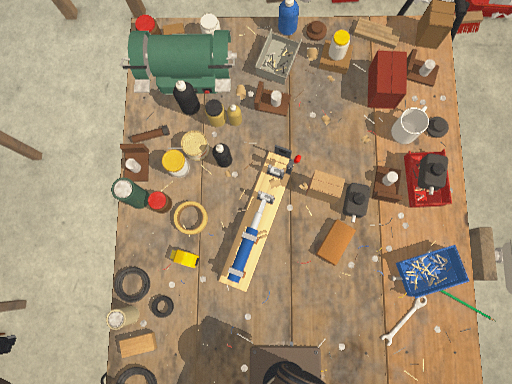

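View pics/a.png

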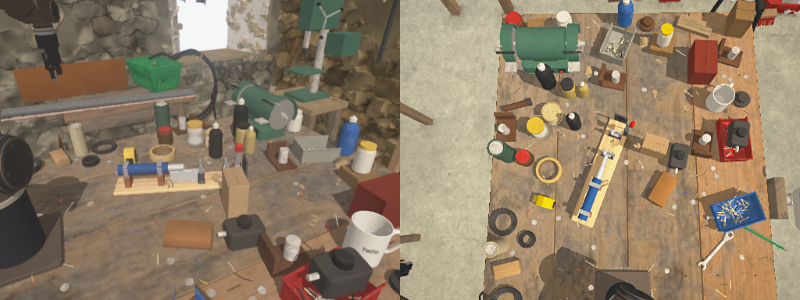

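Run:
```python
from h import *
f=cam('top');P=pts(f);im=f['image'];h=cv2.cvtColor(im,cv2.COLOR_BGR2HSV)
roi=np.zeros(im.shape[:2],np.uint8);roi[140:300,210:310]=255
m=cv2.inRange(h,(12,60,150),(32,255,255))&roi
m=cv2.morphologyEx(m,cv2.MORPH_OPEN,np.ones((2,2)))
b=cv2.inRange(h,(100,120,60),(130,255,255))&roi
B=P[b>0];B=B[B[:,2]>.04]
print('tube',len(B),B.mean(0),B[:,2].max()); d=np.linalg.svd(B[:,:2]-B[:,:2].mean(0))[2][0];print(d, np.percentile((B[:,:2]-B[:,:2].mean(0))@d,[0,2,98,100]))
W=P[(m>0)];W=W[(abs(W[:,2]-.012)<.01)]
r=cv2.minAreaRect(W[:,:2].astype(np.float32)*1000);print('base',r,cv2.boxPoints(r),len(W))
cv2.imwrite('pics/c.png',cv2.resize(np.hstack([im[140:300,210:310],cv2.merge([m,b,m])[140:300,210:310]]),None,fx=3.6,fy=3.6))
```

```text
tube 475 [0.34032704 0.11485841 0.08289457] 1.2028028084530225
[-0.93667551  0.35019851] [-0.07446496 -0.07229936  0.07006443  0.07232905]
base ((448.4658508300781, 70.5355224609375), (297.3643493652344, 464.5655517578125), 89.79410552978516) [[215.65028  -77.310974]
 [680.2128   -78.98041 ]
 [681.28143  218.38202 ]
 [216.71887  220.05145 ]] 3680
```

View pics/c.png

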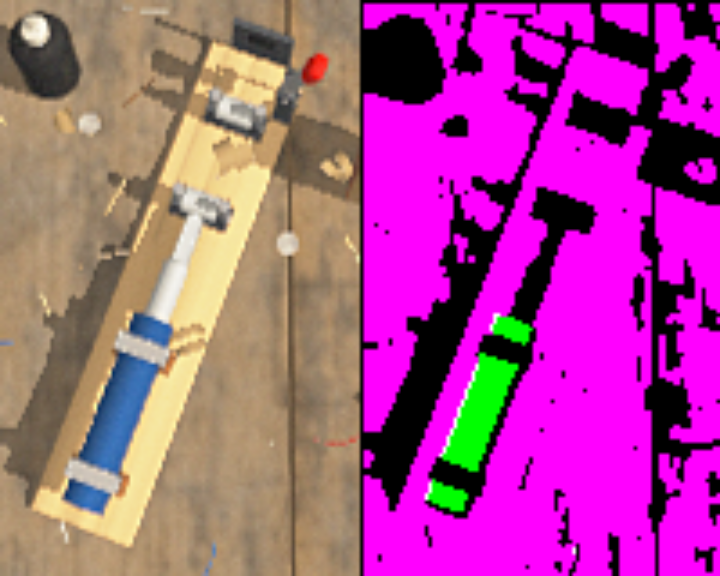

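```bash
python3 -m pendant '[{"tx":0.88,"ty":-1,"tz":0.24},{"tx":0.88,"ty":-1,"tz":0.24},{"tx":0.88,"ty":-1,"tz":0.24},{"tx":0.88,"ty":-1,"tz":0.24},{"tx":0.88,"ty":-1,"tz":0.24},{"tx":0.88,"ty":-1,"tz":0.24},{"tx":0.88,"ty":-1,"tz":0.24},{"tx":0.88,"ty":-1,"tz":0.24}]' 1 && python3 -m pendant '[{"tx":0.3,"ty":-1,"rz":-0.04},{"tx":0.3,"ty":-1,"rz":-0.04},{"tx":0.3,"ty":-1,"rz":-0.04},{"tx":0.3,"ty":-1,"rz":-0.04},{"tx":0.3,"ty":-1,"rz":-0.04},{"tx":0.3,"ty":-1,"rz":-0.04},{"tx":0.3,"ty":-1,"rz":-0.04},{"tx":0.3,"ty":-1,"rz":-0.04}]'
python3 - <<'E'
from h import *
f=cam('wrist','w1.png');print(np.array(f['R']),-np.array(f['R']).T@f['t'],robot.read_state()['qpos'])
E
```

```text
invalid input at $[0]: expected keys tx, ty, tz, rx, ry, rz
```

All six keys are needed.

```bash
python3 -m pendant '[{"tx":0.88,"ty":-1,"tz":0.24,"rx":0,"ry":0,"rz":0},{"tx":0.88,"ty":-1,"tz":0.24,"rx":0,"ry":0,"rz":0},{"tx":0.88,"ty":-1,"tz":0.24,"rx":0,"ry":0,"rz":0},{"tx":0.88,"ty":-1,"tz":0.24,"rx":0,"ry":0,"rz":0},{"tx":0.88,"ty":-1,"tz":0.24,"rx":0,"ry":0,"rz":0},{"tx":0.88,"ty":-1,"tz":0.24,"rx":0,"ry":0,"rz":0},{"tx":0.88,"ty":-1,"tz":0.24,"rx":0,"ry":0,"rz":0}]' 1 && python3 -m pendant '[{"tx":0.3,"ty":-1,"tz":0,"rx":0,"ry":0,"rz":-0.04},{"tx":0.3,"ty":-1,"tz":0,"rx":0,"ry":0,"rz":-0.04},{"tx":0.3,"ty":-1,"tz":0,"rx":0,"ry":0,"rz":-0.04},{"tx":0.3,"ty":-1,"tz":0,"rx":0,"ry":0,"rz":-0.04},{"tx":0.3,"ty":-1,"tz":0,"rx":0,"ry":0,"rz":-0.04},{"tx":0.3,"ty":-1,"tz":0,"rx":0,"ry":0,"rz":-0.04},{"tx":0.3,"ty":-1,"tz":0,"rx":0,"ry":0,"rz":-0.04}]'
python3 - <<'E'
from h import *
f=cam('wrist','w1.png');print(np.array(f['R']),-np.array(f['R']).T@f['t'],robot.read_state()['qpos'])
E
```

```text
t: 1.02
ee_pos: [0.3769, 0.4056, 0.2916]
orientation: [[-0.972, 0.234, 0.0], [0.234, 0.972, 0.0], [-0.0, 0.001, -1.0]]
wrist_force: [0.4, 0.7, 0.2]
finger_gap: 0.0854
grasp_force: 0.0
t: 1.9
ee_pos: [0.4502, 0.1584, 0.2911]
orientation: [[-0.937, 0.349, -0.001], [0.349, 0.937, 0.001], [0.001, 0.0, -1.0]]
wrist_force: [0.0, -0.1, -0.0]
finger_gap: 0.0855
grasp_force: 0.0
[[ 3.48881483e-01  9.37166689e-01  5.53936676e-04]
 [ 8.97537005e-01 -3.34298388e-01  2.87527238e-01]
 [ 2.69646130e-01 -9.98157507e-02 -9.57772301e-01]] [0.38196318 0.1834301  0.43394371] [ 1.25034373e-01 -2.05916547e-01  1.97591602e+00  4.84955776e-04
  1.37199167e+00 -1.09000566e+00]
```

View pics/w1.png

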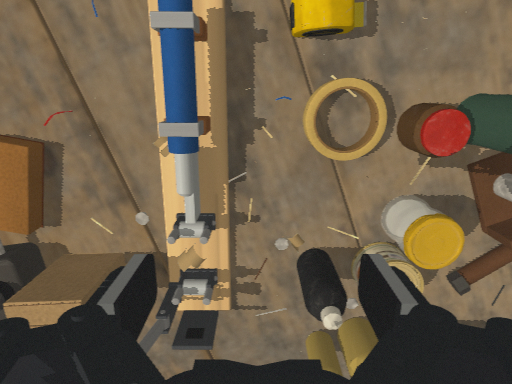

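Run:
```python
from h import *
f=cam('wrist');P=pts(f);im=f['image'];h=cv2.cvtColor(im,cv2.COLOR_BGR2HSV)
b=cv2.inRange(h,(100,110,40),(130,255,255))>0
u=np.arange(512)[None]+np.zeros((384,1));v=np.arange(384)[:,None]+np.zeros((1,512))
b&=(u>150)&(u<210)&(v<170)
T=P[b];T=T[T[:,2]>.055];print('tube zmax',np.percentile(T[:,2],98))
# edges per image row -> midline at axis via ray/plane z=.063+; rows nearly perpendicular to the rig
R=np.array(f['R']);C=-R.T@f['t']
def ray(u,v,z):
    d=R.T@np.array([(u-f['cx'])/f['fx'],(v-f['cy'])/f['fy'],1]);return (C+d*(z-C[2])/d[2])[:2]
L=[]
for r in list(range(25,118,4))+[142,146,150]:
    c=np.where(b[r])[0]
    if len(c)>20:L.append(ray((c.min()+c.max())/2,r,.066))
L=np.array(L);d=np.linalg.svd(L-L.mean(0))[2][0];d*=np.sign(d[0]);print('tube line',L.mean(0),d)
yr=-d;xr=np.array([yr[1],-yr[0]]);print('xr',xr)
# crest top profile of bar/tube along line from depth
s=(T[:,:2]-L.mean(0))@d; print('tube extent from mean',np.percentile(s[T[:,2]>.072],[0.5,99.5]))
mid=L.mean(0)
s=(P[...,:2]-mid)@d;x=(P[...,:2]-mid)@xr
for k in np.arange(.02,.28,.006):
    m=(abs(s-k)<.003)&(abs(x)<.03)&(f['range_z']>0)&(P[...,2]>.055)
    if m.sum():print(round(k,3),m.sum(),np.round([P[...,2][m].max(),np.median(x[m]),x[m].min(),x[m].max()],4))
print('block',[np.round(P[j,i],3) for j,i in((258,60),(258,125),(290,90),(285,20))])
for w in ((40,240,110,300),):
    A=P[w[1]:w[3],w[0]:w[2]].reshape(-1,3);A=A[A[:,2]>.06];print(A.min(0),A.max(0))
```

```text
tube zmax 0.08238808747565662
tube line [0.34688454 0.1123981 ] [ 0.93639198 -0.35095592]
xr [0.35095592 0.93639198]
tube extent from mean [-0.07150786  0.06876768]
0.02 197 [ 0.0835  0.0037 -0.0143  0.0171]
0.026 194 [ 0.0837  0.0041 -0.0146  0.017 ]
0.032 192 [ 0.083   0.0037 -0.0142  0.0169]
0.038 275 [ 0.0859  0.0031 -0.0191  0.021 ]
0.044 267 [ 0.0868  0.003  -0.0193  0.021 ]
0.05 221 [ 0.0859  0.0028 -0.0197  0.021 ]
0.056 178 [ 0.0828  0.0035 -0.0136  0.0167]
0.062 181 [ 0.083   0.0035 -0.0143  0.0164]
0.068 1756 [ 0.3686  0.017  -0.0146  0.03  ]
0.074 2144 [ 0.3695  0.0197 -0.0087  0.0299]
0.08 1284 [ 0.3621  0.0197 -0.0092  0.0283]
0.086 479 [ 0.3599  0.0231 -0.0096  0.0287]
0.092 98 [ 0.0747  0.0015 -0.0089  0.0096]
0.098 97 [ 0.074   0.002  -0.0092  0.0096]
0.104 98 [ 0.0755  0.0019 -0.0099  0.0096]
0.11 99 [ 0.0747  0.0012 -0.0088  0.0096]
0.116 63 [ 0.0741  0.0015 -0.009   0.0095]
0.122 3 [ 0.0694 -0.0003 -0.0015  0.0009]
0.164 92 [ 0.0757 -0.0145 -0.0218  0.0226]
0.17 117 [ 0.0758 -0.0132 -0.0227  0.0238]
0.176 10 [ 0.0753  0.0006 -0.0206  0.0215]
0.242 10 [ 0.0732  0.0008 -0.0191  0.02  ]
0.248 185 [ 0.0755 -0.0133 -0.0227  0.0237]
0.254 30 [ 0.0749 -0.0146 -0.0228  0.023 ]
0.26 26 [ 0.0851 -0.0284 -0.03   -0.0264]
0.266 34 [ 0.0851 -0.0276 -0.0297 -0.0266]
0.272 19 [ 0.0834 -0.028  -0.0299 -0.0268]
0.278 16 [ 0.0819 -0.0278 -0.03   -0.0267]
block [array([ 0.492, -0.14 ,  0.013]), array([ 0.527, -0.066, -0.001]), array([ 0.516, -0.064,  0.097]), array([ 0.497, -0.177,  0.05 ])]
[ 0.38193954 -0.13763394  0.06006287] [0.52244692 0.18346728 0.43398815]
```

```bash
python3 -m pendant '[{"tx":-0.076,"ty":-0.31,"tz":-0.3,"rx":0,"ry":0,"rz":0},{"tx":-0.076,"ty":-0.31,"tz":-0.4,"rx":0,"ry":0,"rz":0},{"tx":-0.076,"ty":-0.31,"tz":-0.4,"rx":0,"ry":0,"rz":0},{"tx":-0.076,"ty":-0.31,"tz":-0.6,"rx":0,"ry":0,"rz":0},{"tx":-0.076,"ty":-0.31,"tz":-0.75,"rx":0,"ry":0,"rz":0},{"tx":-0.076,"ty":-0.31,"tz":-0.9,"rx":0,"ry":0,"rz":0},{"tx":-0.076,"ty":-0.31,"tz":-0.99,"rx":0,"ry":0,"rz":0},{"tx":-0.076,"ty":-0.31,"tz":-0.99,"rx":0,"ry":0,"rz":0},{"tx":-0.076,"ty":-0.31,"tz":-0.99,"rx":0,"ry":0,"rz":0}]' 1 && python3 -m pendant '[{"tx":0,"ty":0,"tz":0,"rx":0,"ry":0,"rz":0},{"tx":0,"ty":0,"tz":0,"rx":0,"ry":0,"rz":0},{"tx":0,"ty":0,"tz":0,"rx":0,"ry":0,"rz":0},{"tx":0,"ty":0,"tz":0,"rx":0,"ry":0,"rz":0},{"tx":0,"ty":0,"tz":0,"rx":0,"ry":0,"rz":0},{"tx":0,"ty":0,"tz":0,"rx":0,"ry":0,"rz":0}]' -1 25
python3 - <<'E'
from h import *
cam('wrist','w2.png')
E
```

```text
t: 3.12
ee_pos: [0.4338, 0.08, 0.0459]
orientation: [[-0.937, 0.35, 0.004], [0.35, 0.937, -0.0], [-0.004, 0.001, -1.0]]
wrist_force: [0.3, 0.5, 0.0]
finger_gap: 0.0853
grasp_force: 0.0
t: 3.88
ee_pos: [0.432, 0.0795, 0.0441]
orientation: [[-0.936, 0.351, 0.001], [0.351, 0.936, 0.001], [-0.0, 0.001, -1.0]]
wrist_force: [0.7, 2.4, 1.9]
finger_gap: 0.0189
grasp_force: 24.6
```

View pics/w2.png

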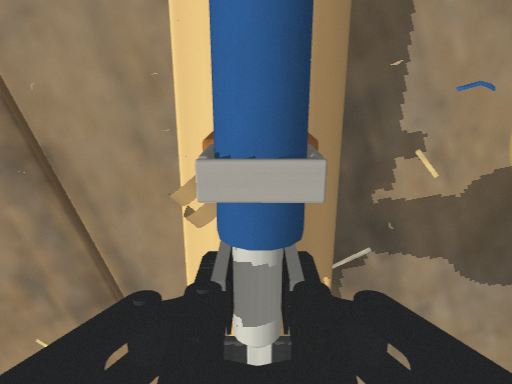

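```bash
python3 -m pendant '[{"tx":0.05,"ty":-0.0187,"tz":0,"rx":0,"ry":0,"rz":0},{"tx":0.1,"ty":-0.0375,"tz":0,"rx":0,"ry":0,"rz":0},{"tx":0.15,"ty":-0.056,"tz":0,"rx":0,"ry":0,"rz":0},{"tx":0.2,"ty":-0.075,"tz":0,"rx":0,"ry":0,"rz":0},{"tx":0.2,"ty":-0.075,"tz":0,"rx":0,"ry":0,"rz":0},{"tx":0.2,"ty":-0.075,"tz":0,"rx":0,"ry":0,"rz":0}]'
python3 - <<'E'
from h import *
cam('wrist','w3.png')
E
```

```text
t: 4.68
ee_pos: [0.4824, 0.0602, 0.044]
orientation: [[-0.936, 0.351, 0.002], [0.351, 0.936, -0.001], [-0.002, 0.0, -1.0]]
wrist_force: [1.9, 1.3, -0.2]
finger_gap: 0.0194
grasp_force: 24.4
```

View pics/w3.png

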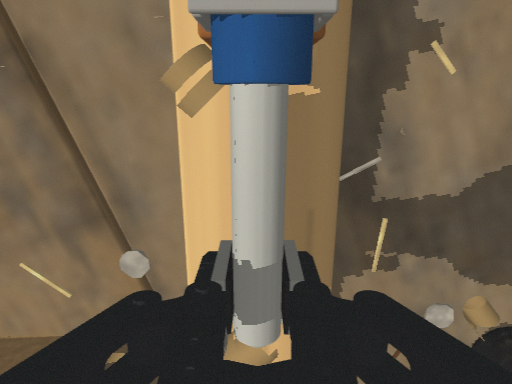

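```bash
python3 -m pendant '[{"tx":0,"ty":0,"tz":0,"rx":0,"ry":0,"rz":0},{"tx":0,"ty":0,"tz":0,"rx":0,"ry":0,"rz":0},{"tx":0,"ty":0,"tz":0,"rx":0,"ry":0,"rz":0},{"tx":-0.1,"ty":0.0375,"tz":0,"rx":0,"ry":0,"rz":0},{"tx":-0.2,"ty":0.077,"tz":0,"rx":0,"ry":0,"rz":0},{"tx":-0.2,"ty":0.077,"tz":0,"rx":0,"ry":0,"rz":0},{"tx":-0.2,"ty":0.077,"tz":0,"rx":0,"ry":0,"rz":0}]' 0.1 && python3 -m pendant '[{"tx":0,"ty":0,"tz":0,"rx":0,"ry":0,"rz":0},{"tx":0,"ty":0,"tz":0,"rx":0,"ry":0,"rz":0},{"tx":0,"ty":0,"tz":0,"rx":0,"ry":0,"rz":0},{"tx":0,"ty":0,"tz":0,"rx":0,"ry":0,"rz":0}]' -1 25 && python3 -m pendant '[{"tx":0.05,"ty":-0.0187,"tz":0,"rx":0,"ry":0,"rz":0},{"tx":0.1,"ty":-0.0375,"tz":0,"rx":0,"ry":0,"rz":0},{"tx":0.15,"ty":-0.056,"tz":0,"rx":0,"ry":0,"rz":0},{"tx":0.2,"ty":-0.075,"tz":0,"rx":0,"ry":0,"rz":0},{"tx":0.2,"ty":-0.075,"tz":0,"rx":0,"ry":0,"rz":0},{"tx":0.2,"ty":-0.075,"tz":0,"rx":0,"ry":0,"rz":0}]'
python3 - <<'E'
from h import *
f=cam('top','t2.png');P=pts(f);M=np.array([.4124,.0878]);d=np.array([.9364,-.351]);xr=np.array([.351,.9364])
s=(P[...,:2]-M)@d;x=(P[...,:2]-M)@xr
for k in range(90,240,6):
    m=(abs(s*1000-k)<3)&(abs(x)<.012);print(k,np.round(np.percentile(P[...,2][m],75),3) if m.any() else '',end='; ')
m=(s>.05)&(s<.3)&(x<-.05)&(x>-.2)&(P[...,2]>.07)&(P[...,2]<.2)
B=cv2.cvtColor(f['image'],cv2.COLOR_BGR2HSV)
red=cv2.inRange(B,(0,150,60),(6,255,255))>0
q=red&(s>.15)&(s<.25)&(abs(x)<.15);print('\nred',P[q].mean(0),s[q].mean(),x[q].mean(),P[q].max(0))
m&=~red;print('block s',np.percentile(s[m],[1,99]),'x',np.percentile(x[m],[1,99]),'z',np.percentile(P[...,2][m],[5,50,95]))
E
```

```text
t: 5.6
ee_pos: [0.4326, 0.0796, 0.0442]
orientation: [[-0.937, 0.351, 0.001], [0.351, 0.937, -0.0], [-0.001, 0.0, -1.0]]
wrist_force: [-0.2, 0.2, 0.2]
finger_gap: 0.0472
grasp_force: 0.0
t: 6.1
ee_pos: [0.4325, 0.0796, 0.0442]
orientation: [[-0.936, 0.351, 0.002], [0.351, 0.936, -0.0], [-0.002, 0.0, -1.0]]
wrist_force: [0.9, -0.5, -0.1]
finger_gap: 0.019
grasp_force: 24.3
t: 6.85
ee_pos: [0.4814, 0.0609, 0.0433]
orientation: [[-0.936, 0.351, -0.001], [0.351, 0.936, -0.0], [0.001, -0.0, -1.0]]
wrist_force: [-0.4, 0.1, -1.3]
finger_gap: 0.0194
grasp_force: 24.6
90 0.327; 96 0.323; 102 0.319; 108 0.312; 114 0.303; 120 ; 126 ; 132 ; 138 ; 144 ; 150 ; 156 ; 162 ; 168 ; 174 0.052; 180 0.052; 186 0.049; 192 ; 198 0.013; 204 0.014; 210 0.013; 216 0.013; 222 0.012; 228 0.013; 234 0.074; 
red [ 0.58335568 -0.02883793  0.15403484] 0.20102281157732754 -0.049214319171832305 [ 0.59266468 -0.02142753  0.16165346]
block s [0.14783449 0.2019956 ] x [-0.18716884 -0.10260982] z [0.08263435 0.11807697 0.12194349]
```

```bash
python3 -m pendant '[{"tx":0,"ty":0,"tz":0,"rx":0,"ry":0,"rz":0},{"tx":0,"ty":0,"tz":0,"rx":0,"ry":0,"rz":0},{"tx":0,"ty":0,"tz":0,"rx":0,"ry":0,"rz":0},{"tx":-0.1,"ty":0.0375,"tz":0,"rx":0,"ry":0,"rz":0},{"tx":-0.2,"ty":0.075,"tz":0,"rx":0,"ry":0,"rz":0},{"tx":-0.2,"ty":0.075,"tz":0,"rx":0,"ry":0,"rz":0},{"tx":-0.2,"ty":0.075,"tz":0,"rx":0,"ry":0,"rz":0}]' 0.1 && python3 -m pendant '[{"tx":0,"ty":0,"tz":0,"rx":0,"ry":0,"rz":0},{"tx":0,"ty":0,"tz":0,"rx":0,"ry":0,"rz":0},{"tx":0,"ty":0,"tz":0,"rx":0,"ry":0,"rz":0},{"tx":0,"ty":0,"tz":0,"rx":0,"ry":0,"rz":0}]' -1 25 && python3 -m pendant '[{"tx":0.03,"ty":-0.011,"tz":0,"rx":0,"ry":0,"rz":0},{"tx":0.06,"ty":-0.0225,"tz":0,"rx":0,"ry":0,"rz":0},{"tx":0.09,"ty":-0.034,"tz":0,"rx":0,"ry":0,"rz":0},{"tx":0.12,"ty":-0.045,"tz":0,"rx":0,"ry":0,"rz":0},{"tx":0.15,"ty":-0.056,"tz":0,"rx":0,"ry":0,"rz":0},{"tx":0.18,"ty":-0.0675,"tz":0,"rx":0,"ry":0,"rz":0},{"tx":0.2,"ty":-0.075,"tz":0,"rx":0,"ry":0,"rz":0},{"tx":0.2,"ty":-0.075,"tz":0,"rx":0,"ry":0,"rz":0},{"tx":0.2,"ty":-0.075,"tz":0,"rx":0,"ry":0,"rz":0}]'
python3 - <<'E'
from h import *
w=cam('wrist');f=cam('top');P=pts(f);M=np.array([.4124,.0878]);d=np.array([.9364,-.351]);xr=np.array([.351,.9364])
cv2.imwrite('pics/w4.png',np.hstack([cv2.resize(w['image'],(400,300)),cv2.resize(f['image'][120:270,190:390],(400,300))]))
s=(P[...,:2]-M)@d;x=(P[...,:2]-M)@xr
for k in range(150,240,5):
    m=(abs(s*1000-k)<3)&(abs(x)<.012);print(k,np.round(np.percentile(P[...,2][m],75),3) if m.any() else '',end='; ')
E
```

```text
t: 7.78
ee_pos: [0.4328, 0.0796, 0.0444]
orientation: [[-0.936, 0.351, 0.002], [0.351, 0.936, -0.0], [-0.002, 0.0, -1.0]]
wrist_force: [-0.2, 0.2, 0.2]
finger_gap: 0.0473
grasp_force: 0.0
t: 8.28
ee_pos: [0.4326, 0.0796, 0.0442]
orientation: [[-0.936, 0.351, 0.002], [0.351, 0.936, -0.0], [-0.002, 0.0, -1.0]]
wrist_force: [2.0, -0.8, 1.8]
finger_gap: 0.0192
grasp_force: 24.4
t: 9.4
ee_pos: [0.4819, 0.061, 0.044]
orientation: [[-0.936, 0.351, 0.001], [0.351, 0.936, -0.0], [-0.001, 0.0, -1.0]]
wrist_force: [1.1, -0.0, -0.8]
finger_gap: 0.0193
grasp_force: 24.4
150 ; 155 ; 160 ; 165 ; 170 0.071; 175 0.07; 180 0.07; 185 0.069; 190 0.071; 195 0.07; 200 0.07; 205 0.066; 210 0.012; 215 0.012; 220 0.013; 225 0.014; 230 0.066; 235 0.08;
```

View pics/w4.png

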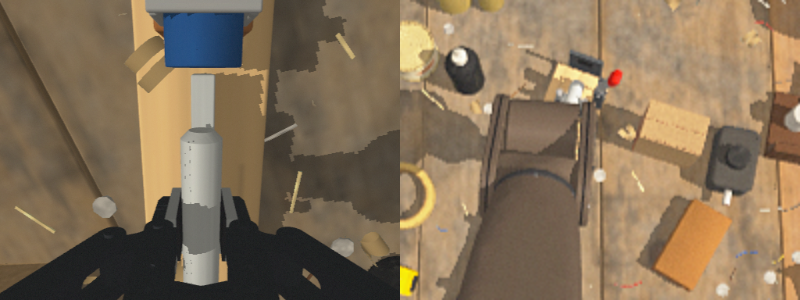

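```bash
python3 -m pendant '[{"tx":0,"ty":0,"tz":0,"rx":0,"ry":0,"rz":0},{"tx":0,"ty":0,"tz":0,"rx":0,"ry":0,"rz":0},{"tx":0,"ty":0,"tz":0,"rx":0,"ry":0,"rz":0},{"tx":-0.06,"ty":0.0225,"tz":-0.006,"rx":0,"ry":0,"rz":0},{"tx":-0.11,"ty":0.041,"tz":-0.006,"rx":0,"ry":0,"rz":0},{"tx":-0.11,"ty":0.041,"tz":-0.006,"rx":0,"ry":0,"rz":0},{"tx":-0.11,"ty":0.041,"tz":-0.006,"rx":0,"ry":0,"rz":0}]' 0.1 && python3 -m pendant '[{"tx":0,"ty":0,"tz":0,"rx":0,"ry":0,"rz":0},{"tx":0,"ty":0,"tz":0,"rx":0,"ry":0,"rz":0},{"tx":0,"ty":0,"tz":0,"rx":0,"ry":0,"rz":0},{"tx":0,"ty":0,"tz":0,"rx":0,"ry":0,"rz":0}]' -1 20 && python3 -m pendant '[{"tx":0.02,"ty":-0.0075,"tz":0,"rx":0,"ry":0,"rz":0},{"tx":0.04,"ty":-0.015,"tz":0,"rx":0,"ry":0,"rz":0},{"tx":0.06,"ty":-0.0225,"tz":0,"rx":0,"ry":0,"rz":0},{"tx":0.075,"ty":-0.028,"tz":0,"rx":0,"ry":0,"rz":0},{"tx":0.09,"ty":-0.034,"tz":0,"rx":0,"ry":0,"rz":0},{"tx":0.1,"ty":-0.0375,"tz":0,"rx":0,"ry":0,"rz":0},{"tx":0.107,"ty":-0.04,"tz":0,"rx":0,"ry":0,"rz":0},{"tx":0.114,"ty":-0.043,"tz":0,"rx":0,"ry":0,"rz":0},{"tx":0.114,"ty":-0.043,"tz":0,"rx":0,"ry":0,"rz":0},{"tx":0.114,"ty":-0.043,"tz":0,"rx":0,"ry":0,"rz":0}]'
python3 - <<'E'
from h import *
f=cam('top');P=pts(f);M=np.array([.4124,.0878]);d=np.array([.9364,-.351]);xr=np.array([.351,.9364])
s=(P[...,:2]-M)@d;x=(P[...,:2]-M)@xr
for k in range(190,240,4):
    m=(abs(s*1000-k)<3)&(abs(x)<.012);print(k,np.round(np.percentile(P[...,2][m],[20,75]),3) if m.any() else '',end='; ')
E
```

```text
t: 10.38
ee_pos: [0.4543, 0.0714, 0.0426]
orientation: [[-0.937, 0.351, 0.001], [0.351, 0.937, -0.0], [-0.001, 0.0, -1.0]]
wrist_force: [0.2, -0.2, 0.3]
finger_gap: 0.0468
grasp_force: 0.0
t: 10.88
ee_pos: [0.4546, 0.0712, 0.0425]
orientation: [[-0.936, 0.351, 0.001], [0.351, 0.936, -0.0], [-0.001, 0.0, -1.0]]
wrist_force: [0.5, -0.6, 1.1]
finger_gap: 0.0191
grasp_force: 20.3
t: 12.12
ee_pos: [0.4804, 0.0615, 0.0424]
orientation: [[-0.936, 0.351, -0.007], [0.351, 0.936, 0.002], [0.007, -0.001, -1.0]]
wrist_force: [-8.8, 4.4, 10.5]
finger_gap: 0.0195
grasp_force: 21.1
190 [0.065 0.07 ]; 194 [0.065 0.07 ]; 198 [0.066 0.069]; 202 [0.065 0.07 ]; 206 [0.061 0.071]; 210 [0.025 0.072]; 214 [0.056 0.071]; 218 [0.064 0.07 ]; 222 [0.044 0.069]; 226 [0.051 0.069]; 230 [0.037 0.07 ]; 234 [0.06  0.082]; 238 [0.08  0.083];
```

```bash
python3 -m pendant '[{"tx":0,"ty":0,"tz":0,"rx":0,"ry":0,"rz":0},{"tx":0,"ty":0,"tz":0,"rx":0,"ry":0,"rz":0},{"tx":0,"ty":0,"tz":0,"rx":0,"ry":0,"rz":0},{"tx":0,"ty":0,"tz":0.1,"rx":0,"ry":0,"rz":0},{"tx":0,"ty":0,"tz":0.3,"rx":0,"ry":0,"rz":0},{"tx":0,"ty":0,"tz":0.55,"rx":0,"ry":0,"rz":0},{"tx":0,"ty":0,"tz":0.8,"rx":0,"ry":0,"rz":0},{"tx":0.1,"ty":-0.3,"tz":0.85,"rx":0,"ry":0,"rz":0},{"tx":0.36,"ty":-0.54,"tz":0.85,"rx":0,"ry":0,"rz":0},{"tx":0.36,"ty":-0.54,"tz":0.85,"rx":0,"ry":0,"rz":0},{"tx":0.36,"ty":-0.54,"tz":0.85,"rx":0,"ry":0,"rz":0},{"tx":0.36,"ty":-0.54,"tz":0.85,"rx":0,"ry":0,"rz":0}]' 0.1
python3 - <<'E'
from h import *
w=cam('wrist');f=cam('top');M=np.array([.4124,.0878]);d=np.array([.9364,-.351]);xr=np.array([.351,.9364])
cv2.imwrite('pics/w5.png',np.hstack([cv2.resize(w['image'],(400,300)),cv2.resize(f['image'][120:270,190:390],(400,300))]))
for n,g in(('w',w),('t',f)):
    P=pts(g);s=(P[...,:2]-M)@d;x=(P[...,:2]-M)@xr;z=P[...,2]
    m=(z>.09)&(z<.14)&(s>.1)&(s<.26)&(x<-.08)&(x>-.25)
    if m.any(): print(n,'block s',np.percentile(s[m],[1,99]),'x',np.percentile(x[m],[1,99]),'z',np.percentile(z[m],[50,95,99]))
    q=(cv2.inRange(cv2.cvtColor(g['image'],cv2.COLOR_BGR2HSV),(0,150,60),(6,255,255))>0)&(s>.15)&(s<.25)&(abs(x)<.1)
    if q.any(): print(n,'red',[np.round(np.percentile(a[q],[2,50,98]),4) for a in(s,x,z)])
    if n=='t':
        for k in range(30,240,8):
            m=(abs(s*1000-k)<3)&(abs(x)<.012)&(z<.1);print(k,np.round(np.percentile(z[m],75),3) if m.any() else '',end='; ')
E
```

```text
t: 13.68
ee_pos: [0.5722, -0.0742, 0.2542]
orientation: [[-0.936, 0.351, -0.001], [0.351, 0.936, 0.001], [0.001, 0.0, -1.0]]
wrist_force: [-0.2, 0.4, 0.0]
finger_gap: 0.0469
grasp_force: 0.0
w block s [0.15132667 0.20358539] x [-0.18669168 -0.10396751] z [0.11942573 0.12089403 0.12139237]
w red [array([0.1951, 0.202 , 0.2131]), array([-0.057 , -0.0515, -0.0453]), array([0.1394, 0.1577, 0.16  ])]
30 0.049; 38 0.051; 46 0.049; 54 0.069; 62 0.07; 70 0.071; 78 0.069; 86 0.069; 94 0.069; 102 0.07; 110 0.072; 118 0.069; 126 0.07; 134 0.069; 142 0.068; 150 0.07; 158 0.07; 166 0.071; 174 0.068; 182 0.069; 190 0.07; 198 0.072; 206 0.07; 214 0.07; 222 0.071; 230 0.071; 238 0.084;
```

View pics/w5.png

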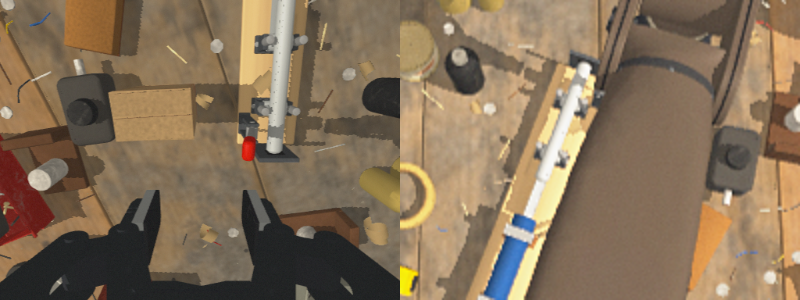

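```bash
python3 -m pendant '[{"tx":0.006,"ty":0.03,"tz":0,"rx":0,"ry":0,"rz":0},{"tx":0.006,"ty":0.03,"tz":0,"rx":0,"ry":0,"rz":0},{"tx":0.006,"ty":0.03,"tz":0,"rx":0,"ry":0,"rz":0},{"tx":0.006,"ty":0.03,"tz":0,"rx":0,"ry":0,"rz":0},{"tx":0.006,"ty":0.03,"tz":-0.15,"rx":0,"ry":0,"rz":0},{"tx":0.006,"ty":0.03,"tz":-0.3,"rx":0,"ry":0,"rz":0},{"tx":0.006,"ty":0.03,"tz":-0.4,"rx":0,"ry":0,"rz":0},{"tx":0.006,"ty":0.03,"tz":-0.468,"rx":0,"ry":0,"rz":0},{"tx":0.006,"ty":0.03,"tz":-0.468,"rx":0,"ry":0,"rz":0},{"tx":0.006,"ty":0.03,"tz":-0.468,"rx":0,"ry":0,"rz":0}]' -1 20 && python3 -m pendant '[{"tx":0.02,"ty":0.06,"tz":0,"rx":0,"ry":0,"rz":0},{"tx":0.033,"ty":0.095,"tz":0,"rx":0,"ry":0,"rz":0},{"tx":0.047,"ty":0.126,"tz":0,"rx":0,"ry":0,"rz":0},{"tx":0.062,"ty":0.165,"tz":0,"rx":0,"ry":0,"rz":0},{"tx":0.076,"ty":0.204,"tz":-0.008,"rx":0,"ry":0,"rz":0},{"tx":0.09,"ty":0.24,"tz":-0.022,"rx":0,"ry":0,"rz":0},{"tx":0.103,"ty":0.275,"tz":-0.042,"rx":0,"ry":0,"rz":0},{"tx":0.103,"ty":0.275,"tz":-0.042,"rx":0,"ry":0,"rz":0},{"tx":0.103,"ty":0.275,"tz":-0.042,"rx":0,"ry":0,"rz":0}]'
python3 - <<'E'
from h import *
M=np.array([.4124,.0878]);d=np.array([.9364,-.351]);xr=np.array([.351,.9364])
p=robot.read_state()['ee_pos'];print('tcp s,x',(p[:2]-M)@d,(p[:2]-M)@xr)
for n in('wrist','top','scene'):
    g=cam(n);P=pts(g);s=(P[...,:2]-M)@d;x=(P[...,:2]-M)@xr;z=P[...,2]
    q=(cv2.inRange(cv2.cvtColor(g['image'],cv2.COLOR_BGR2HSV),(0,150,60),(6,255,255))>0)&(s>.15)&(s<.25)&(abs(x)<.1)
    if q.any(): print(n,'red',q.sum(),[np.round(np.percentile(a[q],[2,50,98]),4) for a in(s,x,z)])
E
```

```text
t: 15.02
ee_pos: [0.5751, -0.0673, 0.1392]
orientation: [[-0.936, 0.351, 0.002], [0.351, 0.936, -0.001], [-0.002, 0.0, -1.0]]
wrist_force: [0.7, 0.2, -0.3]
finger_gap: -0.0003
grasp_force: 0.0
t: 16.15
ee_pos: [0.5998, 0.0018, 0.127]
orientation: [[-0.936, 0.351, -0.001], [0.351, 0.936, 0.0], [0.001, -0.0, -1.0]]
wrist_force: [-0.3, -0.1, 0.7]
finger_gap: -0.0003
grasp_force: 0.0
tcp s,x 0.2056076881902838 -0.014722845613853007
wrist red 2199 [array([0.1951, 0.2008, 0.2129]), array([-0.0022,  0.0071,  0.0163]), array([0.129 , 0.1426, 0.1474])]
scene red 8 [array([0.1951, 0.1956, 0.1959]), array([0.0006, 0.003 , 0.0062]), array([0.1296, 0.1375, 0.1444])]
```

```bash
python3 -m pendant '[{"tx":0.01,"ty":0.028,"tz":-0.026,"rx":0,"ry":0,"rz":0},{"tx":0.021,"ty":0.057,"tz":-0.058,"rx":0,"ry":0,"rz":0},{"tx":0.027,"ty":0.072,"tz":-0.088,"rx":0,"ry":0,"rz":0},{"tx":0.033,"ty":0.088,"tz":-0.115,"rx":0,"ry":0,"rz":0},{"tx":0.042,"ty":0.112,"tz":-0.135,"rx":0,"ry":0,"rz":0},{"tx":0.05,"ty":0.133,"tz":-0.152,"rx":0,"ry":0,"rz":0},{"tx":0.055,"ty":0.148,"tz":-0.17,"rx":0,"ry":0,"rz":0},{"tx":0.055,"ty":0.148,"tz":-0.184,"rx":0,"ry":0,"rz":0},{"tx":0.055,"ty":0.148,"tz":-0.184,"rx":0,"ry":0,"rz":0},{"tx":0.055,"ty":0.148,"tz":-0.184,"rx":0,"ry":0,"rz":0},{"tx":0.055,"ty":0.148,"tz":-0.184,"rx":0,"ry":0,"rz":0}]'
python3 - <<'E'
from h import *
M=np.array([.4124,.0878]);d=np.array([.9364,-.351]);xr=np.array([.351,.9364])
p=robot.read_state()['ee_pos'];print('tcp s,x',(p[:2]-M)@d,(p[:2]-M)@xr)
for n in('wrist','scene'):
    g=cam(n);P=pts(g);s=(P[...,:2]-M)@d;x=(P[...,:2]-M)@xr;z=P[...,2]
    q=(cv2.inRange(cv2.cvtColor(g['image'],cv2.COLOR_BGR2HSV),(0,150,60),(6,255,255))>0)&(s>.15)&(s<.25)&(abs(x)<.1)
    if q.any(): print(n,'red',q.sum(),[np.round(np.percentile(a[q],[2,50,98]),4) for a in(s,x,z)])
E
```

```text
t: 17.68
ee_pos: [0.6111, 0.0327, 0.0805]
orientation: [[-0.937, 0.348, -0.009], [0.348, 0.937, -0.012], [0.004, -0.014, -1.0]]
wrist_force: [-7.6, -18.6, 2.9]
finger_gap: -0.0002
grasp_force: 12.6
tcp s,x 0.20537868916877394 0.0181868048103891
wrist red 1834 [array([0.1952, 0.2004, 0.2136]), array([0.0259, 0.0389, 0.0486]), array([0.075 , 0.0821, 0.0839])]
```

```bash
python3 -m pendant '[{"tx":-0.01,"ty":-0.026,"tz":0,"rx":0,"ry":0,"rz":0},{"tx":-0.01,"ty":-0.026,"tz":0.03,"rx":0,"ry":0,"rz":0},{"tx":-0.01,"ty":-0.026,"tz":0.08,"rx":0,"ry":0,"rz":0},{"tx":0.017,"ty":0.045,"tz":0.08,"rx":0,"ry":0,"rz":0},{"tx":0.017,"ty":0.045,"tz":0.08,"rx":0,"ry":0,"rz":0},{"tx":0.017,"ty":0.045,"tz":0.04,"rx":0,"ry":0,"rz":0},{"tx":0.017,"ty":0.045,"tz":0.02,"rx":0,"ry":0,"rz":0},{"tx":0.017,"ty":0.045,"tz":0.008,"rx":0,"ry":0,"rz":0},{"tx":0.017,"ty":0.045,"tz":0,"rx":0,"ry":0,"rz":0},{"tx":0.017,"ty":0.045,"tz":0,"rx":0,"ry":0,"rz":0},{"tx":0.017,"ty":0.045,"tz":0,"rx":0,"ry":0,"rz":0}]'; python3 -m pendant '[{"tx":0,"ty":0,"tz":0.1,"rx":0,"ry":0,"rz":0},{"tx":0,"ty":0,"tz":0.3,"rx":0,"ry":0,"rz":0},{"tx":0,"ty":0,"tz":0.5,"rx":0,"ry":0,"rz":0},{"tx":0,"ty":0.1,"tz":0.7,"rx":0,"ry":0,"rz":0},{"tx":-0.2,"ty":0.3,"tz":0.7,"rx":0,"ry":0,"rz":0},{"tx":-0.2,"ty":0.4,"tz":0.7,"rx":0,"ry":0,"rz":0},{"tx":-0.2,"ty":0.4,"tz":0.7,"rx":0,"ry":0,"rz":0},{"tx":-0.2,"ty":0.4,"tz":0.7,"rx":0,"ry":0,"rz":0},{"tx":-0.2,"ty":0.4,"tz":0.7,"rx":0,"ry":0,"rz":0}]'
python3 - <<'E'
from h import *
M=np.array([.4124,.0878]);d=np.array([.9364,-.351]);xr=np.array([.351,.9364])
im=[]
for n in('wrist','top','scene'):
    g=cam(n);im.append(g['image']);P=pts(g);s=(P[...,:2]-M)@d;x=(P[...,:2]-M)@xr;z=P[...,2]
    q=(cv2.inRange(cv2.cvtColor(g['image'],cv2.COLOR_BGR2HSV),(0,150,60),(6,255,255))>0)&(s>.15)&(s<.25)&(abs(x)<.1)
    if q.any(): print(n,'red',q.sum(),[np.round(np.percentile(a[q],[2,50,98]),4) for a in(s,x,z)])
    m=(abs(s-.205)<.005)&(f_:=g['range_z']>0)
    for a in range(-20,50,6):
        k=m&(abs(x*1000-a)<3)&(z>.06)&(z<.12)
        if k.any():print(a,round(float(np.median(z[k])),4),end='; ')
    print()
cv2.imwrite('pics/e.png',np.hstack([cv2.resize(im[0],(400,300)),cv2.resize(im[1][120:270,190:390],(400,300))]))
E
```

```text
t: 19.15
ee_pos: [0.6174, 0.0499, 0.0824]
orientation: [[-0.936, 0.351, -0.002], [0.351, 0.936, 0.0], [0.002, -0.001, -1.0]]
wrist_force: [-4.1, 1.1, 6.9]
finger_gap: -0.0001
grasp_force: 3.3
t: 20.27
ee_pos: [0.5684, 0.1489, 0.2561]
orientation: [[-0.936, 0.352, -0.0], [0.352, 0.936, -0.0], [0.0, -0.0, -1.0]]
wrist_force: [0.2, 0.2, 0.1]
finger_gap: -0.0
grasp_force: 0.0
wrist red 488 [array([0.1952, 0.2026, 0.2136]), array([0.0254, 0.038 , 0.0496]), array([0.0751, 0.0819, 0.0837])]
-20 0.0805; -14 0.0807; -8 0.0806; -2 0.0806; 4 0.0806; 10 0.0802; 16 0.0808; 22 0.0805; 28 0.0822; 34 0.0827; 40 0.0825; 46 0.0824; 
top red 64 [array([0.1934, 0.2028, 0.235 ]), array([0.0265, 0.0381, 0.0587]), array([-0.0026,  0.0814,  0.0854])]
-20 0.0799; -14 0.0818; -8 0.0801; -2 0.0795; 4 0.0798; 10 0.0811; 16 0.0803; 22 0.0802; 28 0.0811; 34 0.0815; 40 0.0826; 46 0.0822; 
scene red 33 [array([0.1949, 0.2021, 0.2124]), array([0.0238, 0.0319, 0.0443]), array([0.0767, 0.0816, 0.083 ])]
-20 0.08; -14 0.0798; -8 0.0801; -2 0.0797; 4 0.08; 10 0.0792; 16 0.0796; 22 0.0802; 28 0.0814; 34 0.0817; 40 0.0827; 46 0.0805;
```

View pics/e.png

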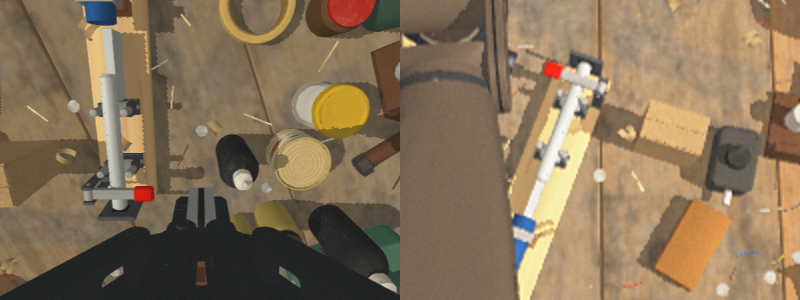

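Run:
```python
from h import *
M=np.array([.4124,.0878]);d=np.array([.9364,-.351]);xr=np.array([.351,.9364])
g=cam('wrist');P=pts(g);s=(P[...,:2]-M)@d;x=(P[...,:2]-M)@xr;z=P[...,2]
m=(abs(x)<.012)&(z>.066)&(z<.076)
for a,b in((.03,.09),(.213,.24)):
    k=m&(s>a)&(s<b);print(np.percentile(s[k],[0,1,99,100]))
k=(abs(x)<.02)&(z>.08)&(z<.09)&(s>.225)&(s<.25);print('plate',np.percentile(s[k],[1,99]))
print(robot.close_job())
```

```text
[0.05546615 0.05614676 0.08975776 0.08998631]
[0.21695994 0.217662   0.23574069 0.23608687]
plate [0.23438643 0.24140457]
the job is handed in; nothing more can be done
None
```

The job is handed in, though the hand-in returned no verdict: my last measurements showed the bar out of the tube on both rests with its front end at the stop plate, the keeper level over it, the arm clear of everything, and about 20 s used.

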